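Pull-test the ski clamp with its spring gauge

ROBOT

A 7-joint arm with a two-finger parallel gripper is mounted at the origin on the work surface. World frame = base frame: x ahead of the robot, y to its left, z up, the work surface at z = 0. Lengths are in m, angles in rad, forces in N, time in s.
With the tool pointing down it reaches from about 0.4 to 0.85 m from the base axis. Payload 10.4 kg.
Tool frame: the origin (TCP) lies midway between the tips of the shut fingers; the grasp point (between the pads) lies 19 mm behind it; x points along the fingers, z is the direction in which the jaws open and shut, and the axes are right-handed (so a half turn about x gives the same grasp; the last joint's range is limited). The gripper opens to 87 mm and grips with 3 to 60 N. Pads are 19 mm wide; open, the fingers measure 117 mm over their backs; the gripper's body (75 mm by 190 mm) begins 51 mm behind the grasp point.
Start: joints at [-1.208, 0.332, -0.065, 1.46, 0.022, 1.35, -0.088], TCP at [0.235, 0.579, 0.223] pointing down, gripper open.
Joint ranges: [-2.6, 2.6], [-0.5, 2.12], [-1.47, 1.34], [0.16, 2.42], [-1.27, 4.41], [0.06, 2.06], [-2.6, 2.6]. Speed limits (rad/s): [2.22, 2.22, 2.79, 2.79, 3.14, 3.14, 3.14].

INTERFACE

Orientations are given as a unit quaternion [x, y, z, w].
In Python, from bench import read_state, camera, camera_params, close_job gives the robot as it stands.
- The arm moves only by the tool arm_command, never from a script. Its argument "targets" is a list of rows, each a list of 7 numbers: the closure in counts, from 0 (fully open) to 255 (shut), then the shift along the tool's x, y, z in mm, then the turn, a rotation vector about the tool's x, y, z in rad. A call has 1 to 10 rows; each row is the pose to reach, as a shift and turn from the pose commanded when the call began, along the tool's axes at that moment; what a row does not reach only later rows make up. A row lasts 1/10 s, in which the tool goes at most 50 mm and 8.59 degrees, less where a joint would pass 70% of its speed; a pose out of reach is approached as far as the arm can. A call with a gripper value outside its range is refused whole. The fingers move at their own pace and stop on an object; "newtons" is the grip in N (left out, the last holds). Time passes only in rows, so rows that repeat a pose let the fingers close. It gives the time, the measured TCP pose, the force and the opening at its end, in the units of the state.
- read_state(): the state, without advancing time (a new reading comes with each control period).
- camera(name): name is "scene" or "top" or "wrist"; returns the picture (420x560x3 uint8, red, green, blue); there is no depth.
- camera_params(name): a dict with "intrinsics" (3x3 intrinsics, pixels), "dist" ([k1, k2, p1, p2, k3] as OpenCV has them; the pictures are not rectified), "xyz" and "orientation" of the camera in the world; the wrist camera has in their place "mount" (4x4, takes a point from camera to tool coordinates, whose origin is the TCP and whose axes are the tool frame's). Camera axes: x right, y down, z forward; pixel columns grow to the right and rows downward; lengths in m; the calibration is good to about 2 mm. A picture is of the moment at which its call begins: read the wrist's pose just before it. camera_params takes no time and is no camera call.
- close_job(): hands the job in, once; it reports no verdict.
The state is a dict: "time": time; "joint_positions": joint angles; "joint_vel": joint speeds; "joint_torque": joint torques, N m; "ee_pos": TCP position; "eef_rot": TCP orientation; "ft_force": force on the tool from outside, world axes, zero at the start; "torque": the same for the moment, N m; "width": finger opening in m.
Only numpy, scipy, OpenCV 4.12 (cv2) and the standard library are available. Lean on these libraries where they do the work, as an engineer would, in place of code of your own. Each camera call takes 0.05 s, during which the arm holds its last target.

TASK

Check the ski clamp's hold on the wax bench: take the wooden crossbar of the spring gauge that is linked to the ski clamp and pull it straight out along its rail until the gauge's pointer is level with the small brass rider on the scale. Hold it there for about two seconds, then ease it fully back home without letting it snap, and let go. Leave the rider where it is set and do not pull the other gauge, the one with the round knob and no clamp.

Things in the scene. Friction and masses are not known exactly. Their poses are not given: they have to be found in the camera images.
- grip (a point): centre of the wooden crossbar of the clamp's gauge, 67.5 mm above the bench. Bar: 16 mm thick along the pull (x), 64 mm long (y), 35 mm tall, on a 12 mm neck; under it 17 mm clear to the rod. x: along the rail to the spring housing (52 mm high, front 130 mm from the grip when home) and ski clamp (90 mm high, 260 to 320 mm away); y: to the scale's side; z up. Pull along -x. Rail 470 x 90 mm, fixed
- gauge_slide (a joint): how far crossbar, rod and pointer are pulled out, m: 0 fully home on its stop (start), 0.12 at the outer stop. A spring pulls it home: 2.4 N at home, 0.6 N more per 10 mm, about 8 N at the farthest rider setting. Let go when out, it snaps back
- rider_tip (a point): tip of the small brass rider (12 x 14 x 26 mm) on the white scale beside the rod, 36 mm to the rail's +y side, 24 mm above the bench; axes as grip. It is 45 to 100 mm along -x from the pointer's home. The pointer, a thin dark bar from rod to scale, moves with the crossbar, 120 mm behind it (+x): they are level when the grip is 120 mm along -x from the rider tip. Stiff, but can be pushed
- spare_knob (a point): centre of the round wooden knob (38 mm across, 65 mm above the bench) of the other, shorter spring gauge, fixed to the bench on the other side, without ski clamp, scale or rider; its slide is sprung in the same way. To be left alone. Loose nearby: cork block, brush, clear scraper

How it is judged:
By the outcome, as a careful person would: the job done as asked, in the order asked, and still so for the second after the job is handed in, with the robot touching nothing.
It also fails if it takes over 42 s, if anything falls off the work surface, if the arm or the gripper's body presses on something with over 40 N, if the wrist force passes 120 N, or if a joint passes its speed limit or range.

## Working session

There is one attempt and no reset: what is moved stays moved. The work goes in short steps, Python scripts to look and compute and a tool call to move; the robot and the scene stay as the last step left them, time stands still between calls to the robot, and variables do not carry over. Pictures are saved under pics/ and viewed, and the job is handed in when it is done.

Besides the shell and the picture viewer there is one more tool, called by a JSON object that holds its "fn" and its "kwargs", one argument or row to a line. arm_command: Moves the arm, as the interface text tells. Its arguments: {"type":"object","properties":{"targets":{"type":"array"},"newtons":{"type":"number"}},"required":["targets"]}

```bash
mkdir -p pics
cat > h.py <<'E'
import numpy as np, cv2
from scipy.spatial.transform import Rotation as R
from bench import *
def save(n,f):
    im=camera(n); cv2.imwrite('pics/'+f,im[:,:,::-1]); return im
def pose(n,s=None):
    p=camera_params(n)
    if 'mount' in p:
        s=s or read_state(); T=np.eye(4);T[:3,:3]=R.from_quat(s['eef_rot']).as_matrix();T[:3,3]=s['ee_pos']
        T=T@np.array(p['mount'])
    else:
        T=np.eye(4);T[:3,:3]=R.from_quat(p['orientation']).as_matrix();T[:3,3]=p['xyz']
    return T,np.array(p['intrinsics'],float),np.array(p['dist'],float)
def ray(P,uv):
    T,K,d=P
    n=cv2.undistortPoints(np.array(uv,float).reshape(-1,1,2),K,d).reshape(-1,2)
    v=np.c_[n,np.ones(len(n))]@T[:3,:3].T
    return T[:3,3],v
def onz(P,uv,z):
    o,v=ray(P,uv); return o+v*((z-o[2])/v[:,2])[:,None]
def proj(P,X):
    T,K,d=P
    Ri=T[:3,:3].T
    return cv2.projectPoints(np.array(X,float).reshape(-1,3),cv2.Rodrigues(Ri)[0],-Ri@T[:3,3],K,d)[0].reshape(-1,2)
E
python3 - <<'E'
from h import *
s=read_state(); print(s)
for n in('top','scene','wrist'):
    save(n,n+'0.png'); print(n,pose(n)[0].round(3).tolist())
E
```

```text
{'time': 0.0, 'joint_positions': array([-1.20761712,  0.33288582, -0.06469911,  1.46095537,  0.02158959,
        1.34987231, -0.08852965]), 'joint_vel': array([ 1.05984691e-03,  4.79063858e-05,  8.03747612e-04,  4.16839864e-04,
        2.64871424e-04,  9.99904623e-04, -5.65542771e-05]), 'joint_torque': array([-2.37741142e-04, -6.23250389e+01,  2.43807840e-02, -3.89919841e+01,
       -6.14746870e-02,  3.94115585e-02,  1.32527384e-04]), 'ee_pos': array([0.2350329 , 0.57870732, 0.2217385 ]), 'eef_rot': array([-0.39517347,  0.58698408,  0.39457829,  0.58617028]), 'ft_force': array([-0.75029632,  0.38244235, -0.00131595]), 'torque': array([ 0.0020588 ,  0.00474146, -0.0569908 ]), 'width': 0.08718048991954808}
top [[0.015, -0.98, 0.196, 0.478], [-1.0, -0.012, 0.015, -0.033], [-0.012, -0.196, -0.98, 1.032], [0.0, 0.0, 0.0, 1.0]]
scene [[-0.896, 0.319, -0.308, 1.001], [0.443, 0.662, -0.604, 0.69], [0.011, -0.678, -0.735, 0.935], [0.0, 0.0, 0.0, 1.0]]
wrist [[0.375, 0.888, 0.266, 0.162], [0.927, -0.359, -0.11, 0.609], [-0.003, 0.288, -0.958, 0.385], [0.0, 0.0, 0.0, 1.0]]
```

View pics/top0.png

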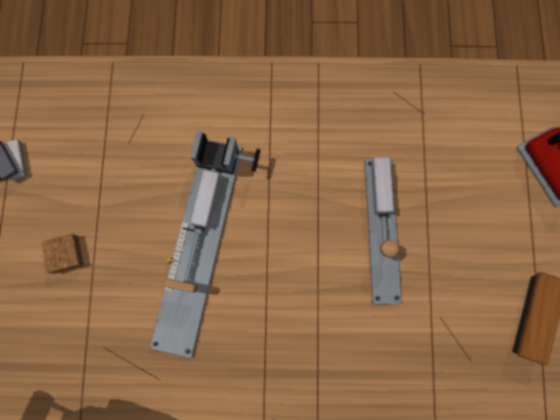

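View pics/scene0.png

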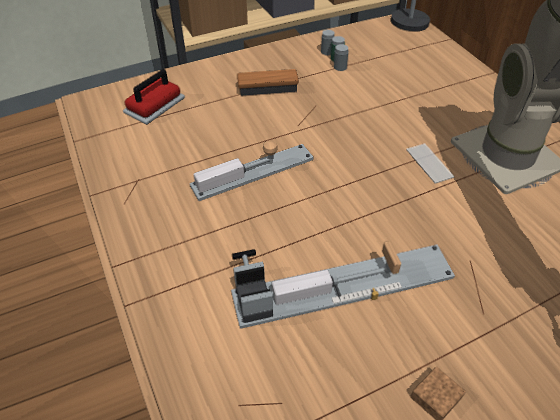

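View pics/wrist0.png

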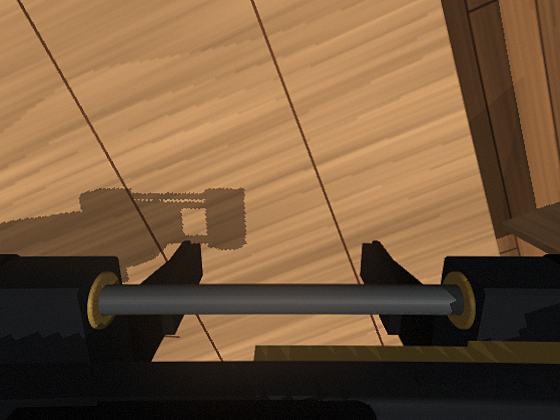

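The top view shows the clamp's gauge on the left, with its bar at about (181,286), rider at (170,259) and clamp at (215,153). The knob gauge's knob is at (390,248). In the scene view the bar is at (391,258) and the rider at (374,294). I'll zoom in to get exact pixels.

Run:
```python
import cv2,numpy as np
a=cv2.imread('pics/top0.png')[225:365,140:240]; b=cv2.imread('pics/scene0.png')[230:330,320:460]
a=cv2.resize(a,None,fx=4.2,fy=4.2,interpolation=cv2.INTER_CUBIC);b=cv2.resize(b,None,fx=5,fy=5,interpolation=cv2.INTER_CUBIC)
cv2.imwrite('pics/topz.png',a);cv2.imwrite('pics/scz.png',b)
```

```text
(no output)
```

View pics/topz.png

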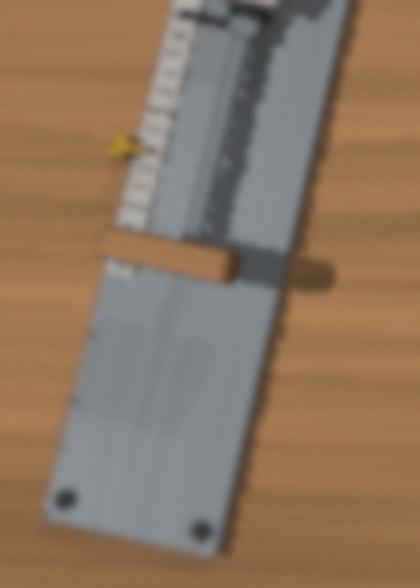

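View pics/scz.png

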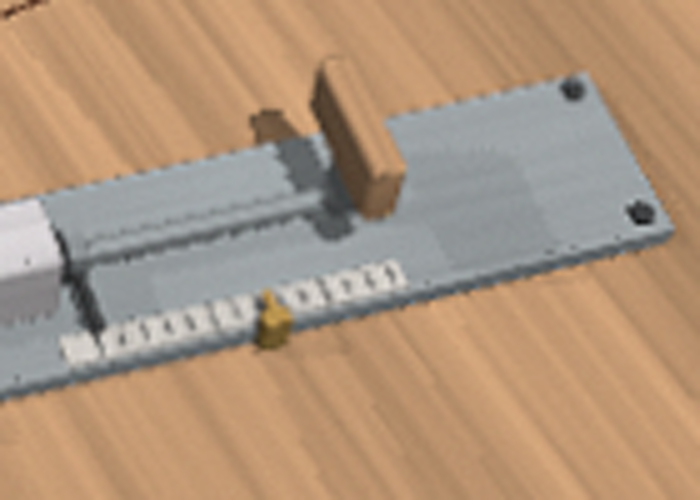

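Run:
```python
from h import *
T=pose('top');S=pose('scene')
tz=lambda p:np.array(p)/4.2+[140,225]-.4
sz=lambda p:np.array(p)/5+[320,230]-.4
# bar top face
tc=tz([[107,228],[104,246],[222,278],[236,254]])
sc=sz([[322,62],[346,56],[405,165],[372,183]])
A=onz(T,tc,.085);B=onz(S,sc,.085)
print('bar top view',A.round(4)[:,:2].tolist(),A.mean(0));print('bar scene',B.round(4)[:,:2].tolist(),B.mean(0))
# screws
print(onz(T,tz([[65,499],[201,531]]),.012),onz(S,sz([[641,212],[572,90]]),.012))
# rider tip
print('rider',onz(T,tz([[142,150]]),.024),onz(S,sz([[268,294]]),.024))
im=cv2.imread('pics/top0.png');h=cv2.cvtColor(im,cv2.COLOR_BGR2HSV)
m=(((h[...,0]>80)&(h[...,0]<130))|(h[...,1]<45)).astype(np.uint8)
L=[];Rr=[]
for r in range(190,348):
    c=np.where(m[r,140:250])[0]+140
    if len(c)==0: continue
    if r<338: Rr.append((c.max(),r))
    if r>295: L.append((c.min(),r))
for n,p in(('L',L),('R',Rr)):
    X=onz(T,p,.01)
    l=cv2.fitLine(X[:,:2].astype(np.float32),cv2.DIST_HUBER,0,.001,.001).ravel();print(n,l,np.degrees(np.arctan2(l[1],l[0])))
```

```text
bar top view [[0.5321, 0.2165], [0.5236, 0.2174], [0.5097, 0.1607], [0.5209, 0.1547]] [0.52157235 0.18731416 0.085     ]
bar scene [[0.5228, 0.1613], [0.5121, 0.163], [0.5214, 0.2207], [0.5383, 0.2223]] [0.5236347  0.19182909 0.085     ]
[[0.40218866 0.24860788 0.012     ]
 [0.38821639 0.17991717 0.012     ]] [[0.40191146 0.2473152  0.012     ]
 [0.38904839 0.17910402 0.012     ]]
rider [[0.57504204 0.21712071 0.024     ]] [[0.57507292 0.21725512 0.024     ]]
L [ 0.9808674  -0.19467698  0.44707307  0.24837896] -11.225854
R [ 0.9812101  -0.19294211  0.5723373   0.13363788] -11.124533
```

```bash
cat > mv.py <<'E'
from h import *
u=np.array([.981,-.1935,0]);u/=np.linalg.norm(u); w=np.array([-u[1],u[0],0])
def goal(x,y,z,sgn):
    X=np.array([0,0,-1.]);Z=sgn*u;Y=np.cross(Z,X);return np.array([x,y,z]),np.c_[X,Y,Z]
def rel(p,Rg):
    s=read_state();R0=R.from_quat(s['eef_rot']).as_matrix()
    return R0.T@(p-s['ee_pos'])*1e3,R.from_matrix(R0.T@Rg).as_rotvec()
E
python3 - <<'E'
from mv import *
print(R.from_quat(read_state()['eef_rot']).as_matrix().round(3))
for s in(1,-1):
    print(s,*[a.round(4) for a in rel(*goal(.5224,.1890,.14,s))])
E
```

```text
[[-0.    -0.926  0.376]
 [-0.001  0.376  0.926]
 [-1.    -0.    -0.001]]
1 [  82.2306 -412.899  -252.9411] [ 1.3797e+00 -9.0000e-04  7.0000e-04]
-1 [  82.2306 -412.899  -252.9411] [-1.7619e+00 -8.0000e-04 -9.0000e-04]
```

{"fn": "arm_command", "kwargs": {
  "targets": [
    [0, 2, -20, -12, 0.08, 0, 0],
    [0, 6, -45, -28, 0.16, 0, 0],
    [0, 11, -75, -46, 0.26, 0, 0],
    [0, 17, -105, -64, 0.37, 0, 0],
    [0, 22, -135, -83, 0.48, 0, 0],
    [0, 27, -165, -101, 0.59, 0, 0],
    [0, 32, -195, -119, 0.7, 0, 0],
    [0, 37, -225, -138, 0.81, 0, 0],
    [0, 42, -250, -153, 0.9, 0, 0],
    [0, 45, -265, -162, 0.96, 0, 0]
  ],
  "newtons": 30
}}

```text
time: 1.15
ee_pos: [0.421, 0.3269, 0.1771]
eef_rot: [-0.078, 0.703, 0.077, 0.703]
ft_force: [-0.9, 0.1, 0.2]
width: 0.0872
```

Run:
```python
from mv import *
print(*[a.round(4) for a in rel(*goal(.5224,.1890,.14,1))],read_state()['joint_positions'])
```

```text
[  37.2224 -156.6085   69.0186] [ 4.137e-01 -1.000e-04  7.000e-04] [-0.93470463  0.15796404  0.20835555  1.77715384 -0.03425225  1.21058825
 -0.49778948]
```

{"fn": "arm_command", "kwargs": {
  "targets": [
    [0, 4, -20, 9, 0.06, 0, 0],
    [0, 10, -45, 20, 0.14, 0, 0],
    [0, 17, -75, 33, 0.22, 0, 0],
    [0, 24, -105, 46, 0.3, 0, 0],
    [0, 31, -130, 57, 0.36, 0, 0],
    [0, 35, -148, 65, 0.4, 0, 0],
    [0, 37, -156, 69, 0.413, 0, 0],
    [0, 37, -156, 69, 0.413, 0, 0]
  ]
}}

```text
time: 1.95
ee_pos: [0.5222, 0.1919, 0.1402]
eef_rot: [0.067, 0.704, -0.067, 0.704]
ft_force: [-1.1, 1.4, 1.6]
width: 0.0871
```

Run:
```python
from mv import *
print(*[a.round(4) for a in rel(*goal(.5224,.1890,.0495,1))],read_state()['joint_positions'])
save('wrist','w1.png')
```

```text
[90.7185 -2.7784  0.7486] [ 0.0055 -0.0003  0.0004] [-0.74914563  0.24699076  0.36392508  1.76856721 -0.09554574  1.14378356
 -0.54492936]
```

View pics/w1.png

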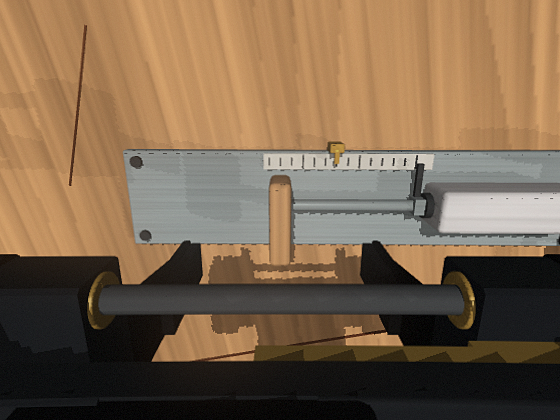

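The wrist view shows the bar at columns 270–290, centred between the fingers. The rider tip is at (337,166) and the pointer bar at column 418. I'll check these against the earlier measurements.

Run:
```python
from mv import *
W=pose('wrist')
im=cv2.imread('pics/w1.png');cv2.imwrite('pics/w1z.png',cv2.resize(im[130:270,250:450],None,fx=4,fy=4,interpolation=cv2.INTER_CUBIC))
o=np.array([.3955,.2139,0])
f=lambda p:(((p-o)@u).round(4),((p-o)@w).round(4))
print('rider',f(onz(W,[[337,166]],.024)))
print('ptr',f(onz(W,[[418,166],[418,182]],.024)))
print('bar top',f(onz(W,[[271,178],[291,178],[271,262],[292,262]],.085)))
print('screws',f(onz(W,[[137,161],[145,236]],.012)))
```

```text
rider (array([0.176]), array([0.0353]))
ptr (array([0.2454, 0.2473]), array([0.0358, 0.0217]))
bar top (array([0.1209, 0.1345, 0.1208, 0.1363]), array([ 0.0372,  0.0373, -0.026 , -0.0259]))
screws (array([-0.0009, -0.0019]), array([ 0.036, -0.036]))
```

View pics/w1z.png

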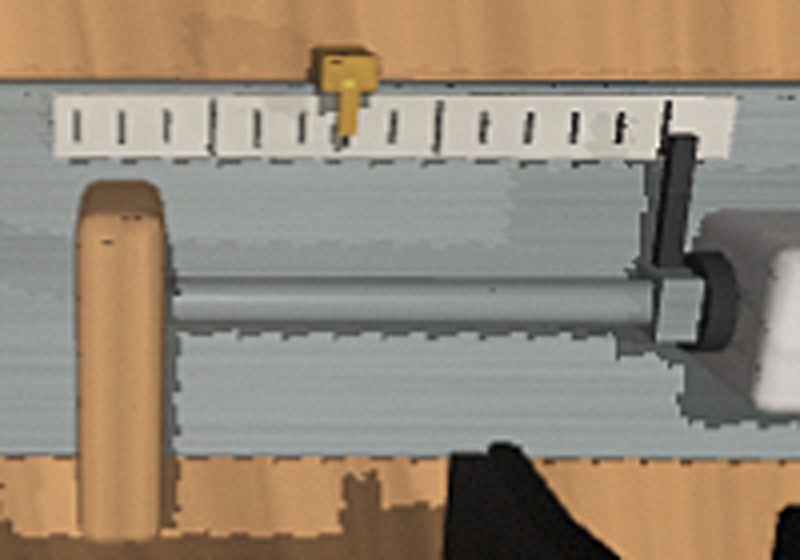

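{"fn": "arm_command", "kwargs": {
  "targets": [
    [0, 15, -1, 0, 0.004, 0, 0],
    [0, 32, -1, 0, 0.004, 0, 0],
    [0, 49, -1, 0, 0.004, 0, 0],
    [0, 65, -1, 0, 0.004, 0, 0],
    [0, 78, -1, 0, 0.004, 0, 0],
    [0, 87, -1, 0, 0.004, 0, 0],
    [0, 90, -1, 0, 0.004, 0, 0],
    [0, 90, -1, 0, 0.004, 0, 0]
  ]
}}

```text
time: 2.8
ee_pos: [0.5215, 0.1919, 0.0505]
eef_rot: [0.068, 0.704, -0.068, 0.704]
ft_force: [0.1, -0.1, 0.4]
width: 0.0869
```

Run:
```python
from mv import *
s=read_state();print(s['ft_force'],*[a.round(4) for a in rel(*goal(.5224,.1890,.0495,1))])
save('wrist','w2.png')
```

```text
[ 0.09567365 -0.12429827  0.37624491] [ 1.0422 -2.72    1.4078] [ 0.0033 -0.0001 -0.0001]
```

View pics/w2.png

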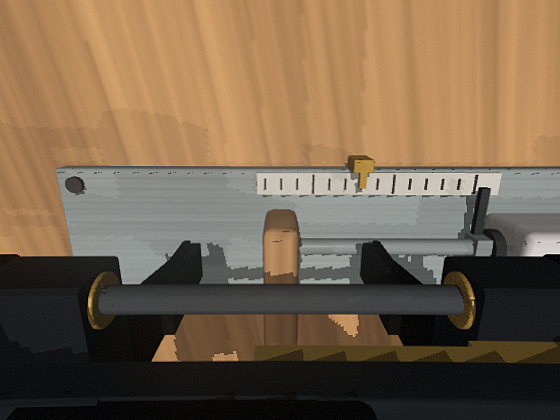

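The bar sits between the open fingers, with nothing else in contact, so I'll close.

{"fn": "arm_command", "kwargs": {
  "targets": [
    [120, 0, 0, 0, 0, 0, 0],
    [160, 0, 0, 0, 0, 0, 0],
    [255, 0, 0, 0, 0, 0, 0],
    [255, 0, 0, 0, 0, 0, 0],
    [255, 0, 0, 0, 0, 0, 0],
    [255, 0, 0, 0, 0, 0, 0],
    [255, 0, 0, 0, 0, 0, 0],
    [255, 0, 0, 0, 0, 0, 0]
  ],
  "newtons": 35
}}

```text
time: 3.65
ee_pos: [0.5216, 0.1916, 0.0505]
eef_rot: [0.068, 0.704, -0.068, 0.704]
ft_force: [-0.6, -0.1, -0.5]
width: 0.0307
```

Run:
```python
from mv import *
s=read_state();W=pose('wrist',s);print(s['ft_force'],s['width'],s['ee_pos'],(s['ee_pos']-[.3955,.2139,0])@u)
save('wrist','w3.png')
R0=R.from_quat(s['eef_rot']).as_matrix();print('u in tool',R0.T@u)
im=cv2.imread('pics/w3.png');cv2.imwrite('pics/w3z.png',cv2.resize(im[140:260,330:520],None,fx=4,fy=4,interpolation=cv2.INTER_CUBIC))
```

```text
[-0.55565306 -0.07599921 -0.54940824] 0.030678902262235977 [0.52163961 0.19163679 0.05054866] 0.12806349231407585
u in tool [ 3.22441116e-05 -2.74273252e-03  9.99996238e-01]
```

View pics/w3z.png

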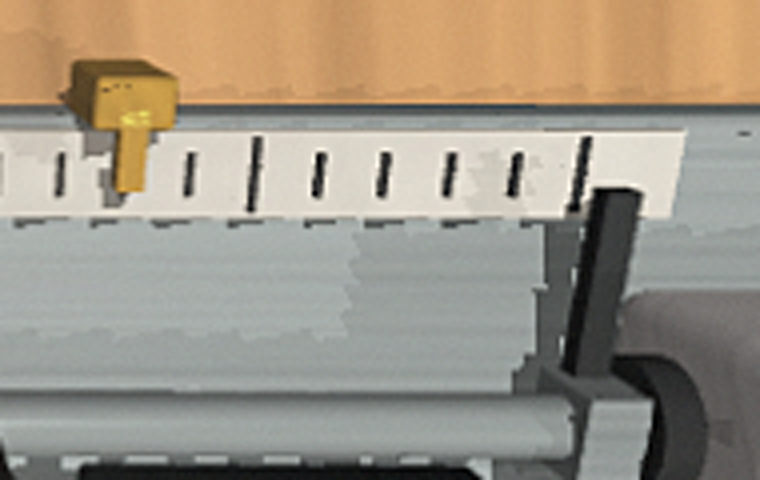

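The fingers are still closing (width 31 mm), so I'll keep going.

{"fn": "arm_command", "kwargs": {
  "targets": [
    [255, 0, 0, 0, 0, 0, 0],
    [255, 0, 0, 0, 0, 0, 0],
    [255, 0, 0, 0, 0, 0, 0],
    [255, 0, 0, 0, 0, 0, 0],
    [255, 0, 0, 0, 0, 0, 0]
  ]
}}

```text
time: 4.2
ee_pos: [0.5214, 0.1917, 0.0505]
eef_rot: [0.068, 0.704, -0.068, 0.704]
ft_force: [-2.2, -0.2, 1.8]
width: 0.0159
```

Run:
```python
from mv import *
s=read_state();W=pose('wrist',s);print(s['ft_force'],s['width'],s['ee_pos'],(s['ee_pos']-[.3955,.2139,0])@u)
o=np.array([.3955,.2139,0])
save('wrist','w4.png')
q=np.array([[615,190],[130,191]])/4+[330,140]-.4
P=onz(W,q,.024);print((P-o)@u,(P-o)@w, (P[0]-P[1])@u)
```

```text
[-2.15640833 -0.17851038  1.82523021] 0.015919938270634395 [0.52141021 0.19167523 0.05052554] 0.12783098216963978
[0.24742956 0.17621619] [0.03667735 0.03633322] 0.0712133738420127
```

View pics/w4.png

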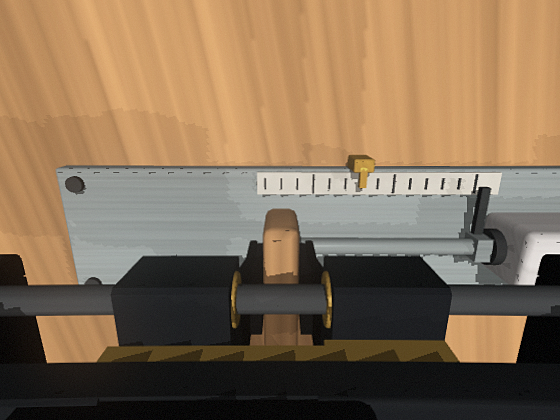

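The bar is gripped (opening 15.9 mm against its 16 mm). The estimated pull is about 71–72 mm. I'll pull to about 67 mm first and look.

{"fn": "arm_command", "kwargs": {
  "targets": [
    [255, 0, 0, -4, 0, 0, 0],
    [255, 0, 0, -11, 0, 0, 0],
    [255, 0, 0, -19, 0, 0, 0],
    [255, 0, 0, -28, 0, 0, 0],
    [255, 0, 0, -37, 0, 0, 0],
    [255, 0, 0, -46, 0, 0, 0],
    [255, 0, 0, -54, 0, 0, 0],
    [255, 0, 0, -61, 0, 0, 0],
    [255, 0, 0, -65, 0, 0, 0],
    [255, 0, 0, -67, 0, 0, 0]
  ]
}}

```text
time: 5.25
ee_pos: [0.4554, 0.2046, 0.0505]
eef_rot: [0.068, 0.704, -0.067, 0.704]
ft_force: [7.7, 0.4, -8.5]
width: 0.0159
```

{"fn": "arm_command", "kwargs": {
  "targets": [
    [255, 0, 0, 0, 0, 0, 0],
    [255, 0, 0, 0, 0, 0, 0]
  ]
}}

```text
time: 5.45
ee_pos: [0.4556, 0.2046, 0.0505]
eef_rot: [0.068, 0.704, -0.068, 0.704]
ft_force: [5.8, 1.2, -6.7]
width: 0.0158
```

Run:
```python
from mv import *
s=read_state();W=pose('wrist',s);print(s['time'],s['ft_force'],s['width'],s['ee_pos'],(s['ee_pos']-[.3955,.2139,0])@u)
save('wrist','w5.png');save('scene','s5.png')
im=cv2.imread('pics/w5.png');cv2.imwrite('pics/w5z.png',cv2.resize(im[140:260,400:560],None,fx=5,fy=5,interpolation=cv2.INTER_CUBIC))
im=cv2.imread('pics/s5.png');cv2.imwrite('pics/s5z.png',cv2.resize(im[240:330,320:440],None,fx=6,fy=6,interpolation=cv2.INTER_CUBIC))
```

```text
5.45 [ 5.83866935  1.17562086 -6.70851041] 0.0157658898064153 [0.45563712 0.20455785 0.05053901] 0.060808205150673034
```

View pics/w5z.png

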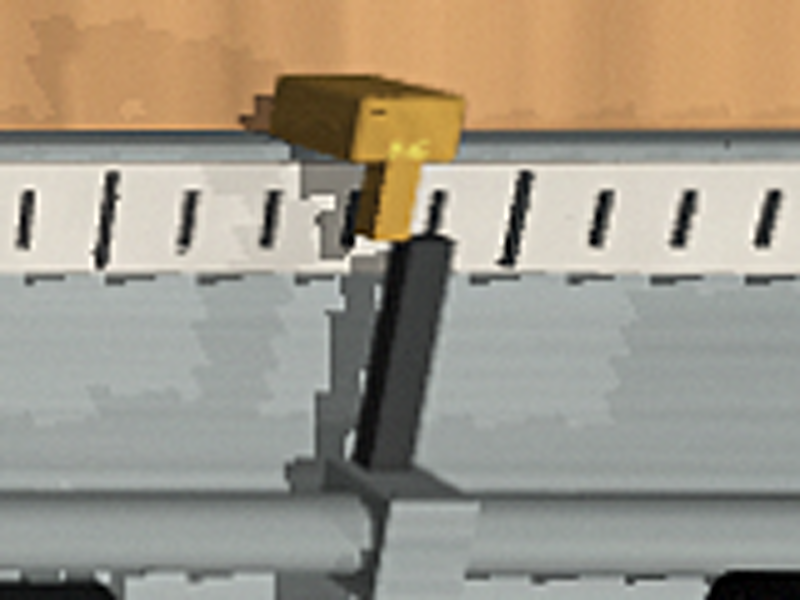

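View pics/s5z.png

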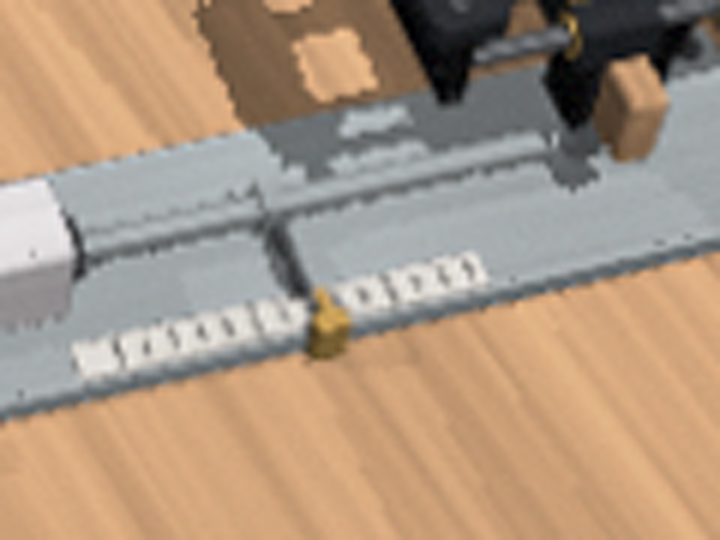

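Run:
```python
from mv import *
o=np.array([.3955,.2139,0])
q=[.0675,.704,-.0675,.704]
def PP(e): return pose('wrist',dict(ee_pos=np.array(e),eef_rot=q))
W1=PP([.5222,.1917,.1402]);W4=PP([.5215,.1917,.0505]);W5=pose('wrist');S=pose('scene')
z1=lambda p:np.array([p])/4+[250,130]-.4
z3=lambda p:np.array([p])/4+[330,140]-.4
z5=lambda p:np.array([p])/5+[400,140]-.4
def tri(L):
    A=np.zeros((3,3));b=np.zeros(3)
    for P,uv in L:
        c,v=ray(P,uv);v=v[0]/np.linalg.norm(v[0]);M=np.eye(3)-np.outer(v,v);A+=M;b+=M@c
    X=np.linalg.solve(A,b);return (X-o)@u,(X-o)@w,X[2],[ (proj(P,X)-uv).round(1).tolist() for P,uv in L]
print('ptr home',tri([(W1,z1([683,135])),(W4,z3([617,189]))]))
print('rider',tri([(W1,z1([347,135])),(W4,z3([131,191])),(W5,z5([396,240]))]))
for z in(.016,.020,.024,.028):
    print(z,'home ptr',[((onz(P,uv,z)[0]-o)@u).round(4) for P,uv in((W1,z1([683,135])),(W4,z3([617,189])))],
     'now ptr',((onz(W5,z5([430,238]),z)[0]-o)@u).round(4),'rider w1,w4,w5',[((onz(P,uv,z)[0]-o)@u).round(4) for P,uv in((W1,z1([347,135])),(W4,z3([131,191])),(W5,z5([396,240])))])
# predicted pointer and rider marks in scene
sc=lambda p:np.array([p])/6+[320,240]-.4
for n,p in(('ptr',[302,293]),('rider',[321,288])):
    X=onz(S,sc(p),.024)[0];print('scene',n,(X-o)@u,(X-o)@w)
```

```text
ptr home (np.float64(0.2491066547167557), np.float64(0.0361690106411833), np.float64(0.021760829983899686), [[[0.1, -0.3]], [[-0.2, 0.4]]])
rider (np.float64(0.17557039731517776), np.float64(0.037091727610241765), np.float64(0.027842530847923257), [[[-0.0, -0.4]], [[0.2, 0.4]], [[-0.2, 0.2]]])
0.016 home ptr [np.float64(0.2515), np.float64(0.2529)] now ptr 0.1871 rider w1,w4,w5 [np.float64(0.1776), np.float64(0.1785), np.float64(0.183)]
0.02 home ptr [np.float64(0.2498), np.float64(0.2503)] now ptr 0.1845 rider w1,w4,w5 [np.float64(0.177), np.float64(0.1775), np.float64(0.1805)]
0.024 home ptr [np.float64(0.2481), np.float64(0.2478)] now ptr 0.182 rider w1,w4,w5 [np.float64(0.1763), np.float64(0.1764), np.float64(0.178)]
0.028 home ptr [np.float64(0.2463), np.float64(0.2452)] now ptr 0.1794 rider w1,w4,w5 [np.float64(0.1756), np.float64(0.1754), np.float64(0.1756)]
scene ptr 0.18208057149186088 0.036355425728721455
scene rider 0.17503053040277067 0.0361347530613425
```

The pointer is short of the rider by an estimated 5 to 7 mm. I'll pull 5 mm more and look from every camera.

{"fn": "arm_command", "kwargs": {
  "targets": [
    [255, 0, 0, -2, 0, 0, 0],
    [255, 0, 0, -4, 0, 0, 0],
    [255, 0, 0, -5, 0, 0, 0],
    [255, 0, 0, -5, 0, 0, 0]
  ]
}}

```text
time: 5.95
ee_pos: [0.4508, 0.2055, 0.0505]
eef_rot: [0.068, 0.703, -0.068, 0.704]
ft_force: [6.7, 0.6, -7.6]
width: 0.0155
```

Run:
```python
from mv import *
s=read_state();print(s['time'],s['ft_force'],s['width'],s['ee_pos'],s['eef_rot'],(s['ee_pos']-[.3955,.2139,0])@u)
save('wrist','w6.png');save('scene','s6.png');save('top','t6.png')
im=cv2.imread('pics/w6.png');a=cv2.resize(im[140:230,440:530],None,fx=6,fy=6,interpolation=cv2.INTER_CUBIC);cv2.imwrite('pics/w6z.png',a)
im=cv2.imread('pics/s6.png');cv2.imwrite('pics/s6z.png',cv2.resize(im[265:305,350:400],None,fx=12,fy=12,interpolation=cv2.INTER_CUBIC))
im=cv2.imread('pics/t6.png');cv2.imwrite('pics/t6z.png',cv2.resize(im[235:285,150:210],None,fx=10,fy=10,interpolation=cv2.INTER_CUBIC))
```

```text
5.95 [ 6.72081124  0.60581495 -7.57641793] 0.015539886249736033 [0.4507896  0.20550747 0.05054411] [ 0.06783064  0.70347833 -0.06752782  0.70424232] 0.05586855071879236
```

View pics/w6z.png

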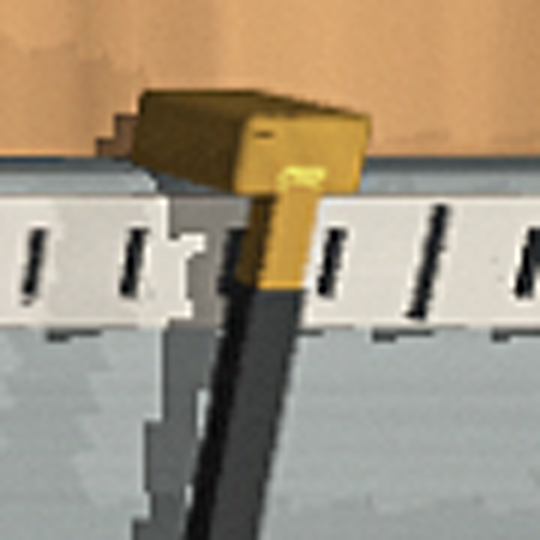

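View pics/s6z.png

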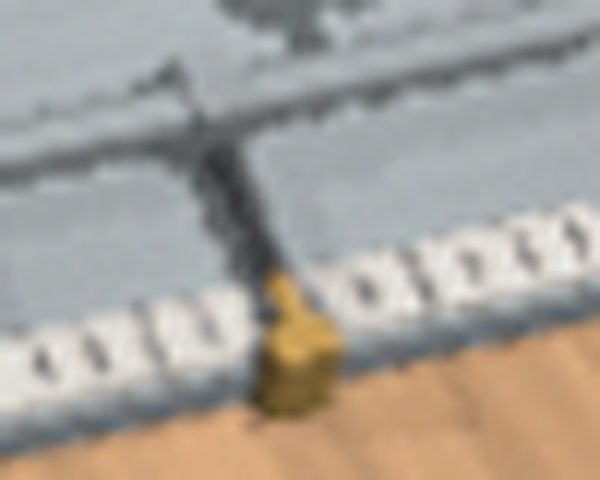

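View pics/t6z.png

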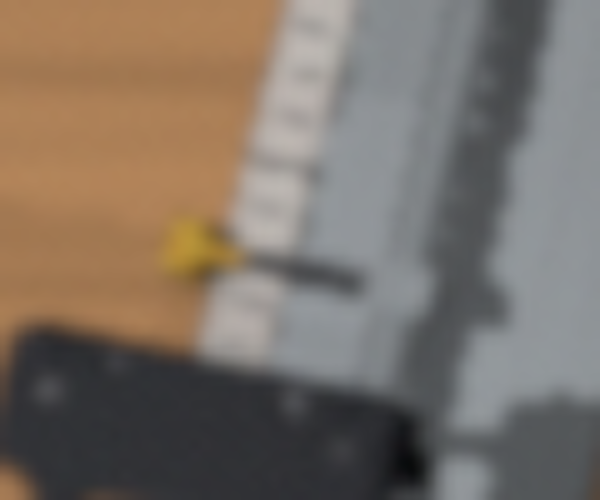

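In the wrist view the pointer lines up edge to edge with the rider blade. The top view agrees. In geometry, grip + 120 mm = 0.1759 against the rider's 0.1756–0.1764. Now I'll hold.

{"fn": "arm_command", "kwargs": {
  "targets": [
    [255, 0, 0, 0, 0, 0, 0],
    [255, 0, 0, 0, 0, 0, 0],
    [255, 0, 0, 0, 0, 0, 0],
    [255, 0, 0, 0, 0, 0, 0],
    [255, 0, 0, 0, 0, 0, 0],
    [255, 0, 0, 0, 0, 0, 0],
    [255, 0, 0, 0, 0, 0, 0],
    [255, 0, 0, 0, 0, 0, 0],
    [255, 0, 0, 0, 0, 0, 0],
    [255, 0, 0, 0, 0, 0, 0]
  ]
}}

```text
time: 7.1
ee_pos: [0.4509, 0.2055, 0.0505]
eef_rot: [0.068, 0.703, -0.068, 0.704]
ft_force: [6.6, -0.2, -8.8]
width: 0.0157
```

{"fn": "arm_command", "kwargs": {
  "targets": [
    [255, 0, 0, 0, 0, 0, 0],
    [255, 0, 0, 0, 0, 0, 0],
    [255, 0, 0, 0, 0, 0, 0],
    [255, 0, 0, 0, 0, 0, 0],
    [255, 0, 0, 0, 0, 0, 0],
    [255, 0, 0, 0, 0, 0, 0],
    [255, 0, 0, 0, 0, 0, 0],
    [255, 0, 0, 0, 0, 0, 0],
    [255, 0, 0, 0, 0, 0, 0]
  ]
}}

```text
time: 8.0
ee_pos: [0.4509, 0.2055, 0.0506]
eef_rot: [0.068, 0.703, -0.068, 0.704]
ft_force: [6.5, 1.9, -7.1]
width: 0.0158
```

{"fn": "arm_command", "kwargs": {
  "targets": [
    [255, 0, 0, 2, 0, 0, 0],
    [255, 0, 0, 6, 0, 0, 0],
    [255, 0, 0, 11, 0, 0, 0],
    [255, 0, 0, 16, 0, 0, 0],
    [255, 0, 0, 21, 0, 0, 0],
    [255, 0, 0, 26, 0, 0, 0],
    [255, 0, 0, 31, 0, 0, 0],
    [255, 0, 0, 36, 0, 0, 0],
    [255, 0, 0, 41, 0, 0, 0],
    [255, 0, 0, 46, 0, 0, 0]
  ]
}}

```text
time: 9.0
ee_pos: [0.4962, 0.1966, 0.0505]
eef_rot: [0.068, 0.704, -0.068, 0.704]
ft_force: [3.9, 0.8, -4.3]
width: 0.0156
```

{"fn": "arm_command", "kwargs": {
  "targets": [
    [255, 0, 0, 5, 0, 0, 0],
    [255, 0, 0, 10, 0, 0, 0],
    [255, 0, 0, 14, 0, 0, 0],
    [255, 0, 0, 18, 0, 0, 0],
    [255, 0, 0, 21, 0, 0, 0],
    [255, 0, 0, 23, 0, 0, 0],
    [255, 0, 0, 25, 0, 0, 0],
    [255, 0, 0, 26, 0, 0, 0],
    [255, 0, 0, 26, 0, 0, 0]
  ]
}}

```text
time: 9.9
ee_pos: [0.5214, 0.1917, 0.0505]
eef_rot: [0.068, 0.704, -0.068, 0.704]
ft_force: [0.7, 0.3, -0.6]
width: 0.0157
```

Run:
```python
from mv import *
s=read_state();print(s['time'],s['ft_force'],s['ft_force']@u,s['width'],s['ee_pos'],(s['ee_pos']-[.3955,.2139,0])@u)
save('wrist','w7.png')
a=cv2.imread('pics/w4.png')[140:260,330:520];b=cv2.imread('pics/w7.png')[140:260,330:520]
cv2.imwrite('pics/w7z.png',cv2.resize(np.vstack([a,b]),None,fx=2.5,fy=2.5,interpolation=cv2.INTER_CUBIC))
```

```text
9.9 [ 0.71197408  0.34818704 -0.63275432] 0.6311344721282103 0.015733365494266262 [0.52135945 0.19168859 0.05053285] 0.12777859762044308
```

View pics/w7z.png

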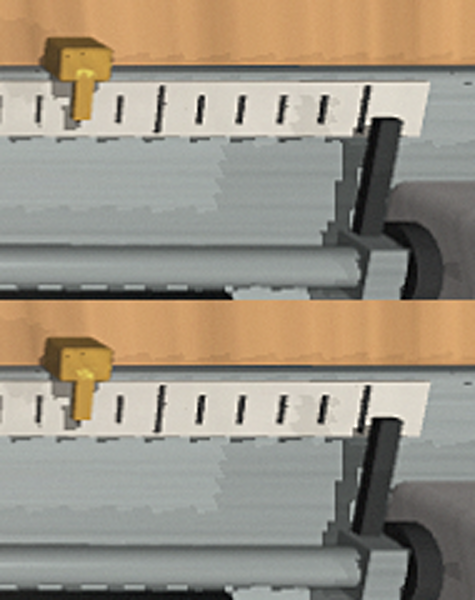

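The before and after views match: pointer home, rider unmoved. I'll nudge 1 mm onto the stop, then open.

{"fn": "arm_command", "kwargs": {
  "targets": [
    [255, 0, 0, 0.5, 0, 0, 0],
    [255, 0, 0, 1, 0, 0, 0],
    [255, 0, 0, 1, 0, 0, 0]
  ]
}}

```text
time: 10.25
ee_pos: [0.5214, 0.1916, 0.0505]
eef_rot: [0.068, 0.705, -0.068, 0.703]
ft_force: [-6.1, -0.1, 4.2]
width: 0.0156
```

{"fn": "arm_command", "kwargs": {
  "targets": [
    [200, 0, 0, 0, 0, 0, 0],
    [150, 0, 0, 0, 0, 0, 0],
    [80, 0, 0, 0, 0, 0, 0],
    [0, 0, 0, 0, 0, 0, 0],
    [0, 0, 0, 0, 0, 0, 0],
    [0, 0, 0, 0, 0, 0, 0],
    [0, 0, 0, 0, 0, 0, 0],
    [0, 0, 0, 0, 0, 0, 0],
    [0, 0, 0, 0, 0, 0, 0],
    [0, 0, 0, 0, 0, 0, 0]
  ]
}}

```text
time: 11.25
ee_pos: [0.5226, 0.1914, 0.0505]
eef_rot: [0.068, 0.704, -0.068, 0.704]
ft_force: [0.4, 0.2, -0.3]
width: 0.082
```

The gauge is on its stop (force reversed to −6 N) and released. Now I'll lift straight up.

{"fn": "arm_command", "kwargs": {
  "targets": [
    [0, -6, 0, -1, 0, 0, 0],
    [0, -20, 0, -1, 0, 0, 0],
    [0, -38, 0, -1, 0, 0, 0],
    [0, -58, 0, -1, 0, 0, 0],
    [0, -78, 0, -1, 0, 0, 0],
    [0, -95, 0, -1, 0, 0, 0],
    [0, -105, 0, -1, 0, 0, 0],
    [0, -110, 0, -1, 0, 0, 0],
    [0, -110, 0, -1, 0, 0, 0]
  ]
}}

```text
time: 12.15
ee_pos: [0.5218, 0.1917, 0.1611]
eef_rot: [0.068, 0.704, -0.068, 0.704]
ft_force: [0.2, 0.2, 0.1]
width: 0.0868
```

Run:
```python
from mv import *
s=read_state();print(s['time'],s['ft_force'],s['ee_pos'])
save('wrist','w8.png');save('scene','s8.png')
a=cv2.imread('pics/scene0.png')[230:330,320:460];b=cv2.imread('pics/s8.png')[230:330,320:460]
cv2.imwrite('pics/s8z.png',cv2.resize(np.vstack([a,b]),None,fx=3,fy=3,interpolation=cv2.INTER_CUBIC))
```

```text
12.15 [0.23150695 0.24896633 0.10243143] [0.52181504 0.19170546 0.16114401]
```

View pics/w8.png

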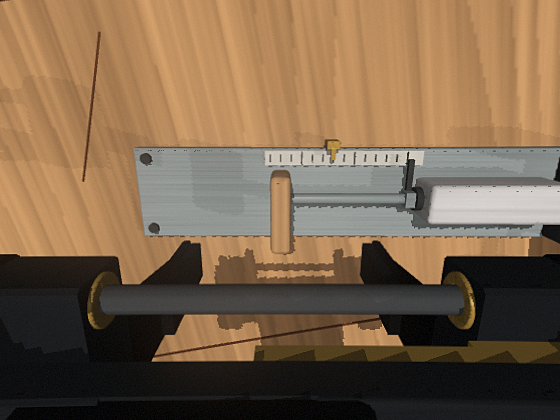

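View pics/s8z.png

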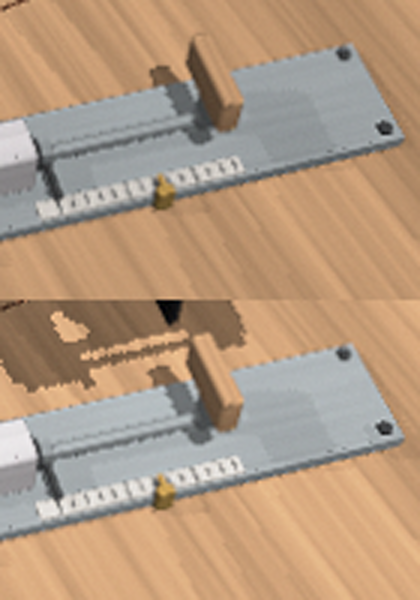

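The bar and pointer are home, the rider is unchanged, and the gripper is clear.

```bash
python3 -c "
from bench import *
print(close_job())"
```

```text
the job is handed in; nothing more can be done
None
```

I pulled the clamp gauge's crossbar out about 72 mm, until the pointer was level with the brass rider. I held it there for about 2.1 s, eased it home over about 1.9 s, pressed it lightly onto its stop, let go and lifted clear. I handed the job in at about 12.3 s.

- **Level with the rider:** the wrist and top views showed the pointer in line with the rider. The arm's position agreed: grip plus 120 mm came to 0.1759 m along the rail, against 0.1756–0.1764 m for the rider. The scene view was less clear and suggested the pointer might be up to about 1 mm short.
- **Back home:** the pictures before and after match. The bar and pointer are home, the rider has not moved, and the wrist force is about 0 N.
- **Other gauge:** the arm never went near the knob gauge, though I took no final picture of it.

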